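# Load the capacitor tester and click its selector on by three

### The arm

A 6-joint arm with a two-finger parallel gripper is mounted at the origin on a cart in front of the work surface, level with it; the furniture and walls round the work are solid. World frame = base frame: x ahead of the robot, y to its left, z up, the work surface at z = 0. Lengths are in m, angles in rad, forces in N, time in s.
With the tool pointing down it reaches from about 0.425 to 0.925 m from the base axis. Payload 12.5 kg.
Tool frame: the origin (TCP) lies on the mounting face of the last link; the fingertips stand 173 mm ahead of it and the grasp point (between the pads) lies 155 mm ahead of it; z points along the fingers, y is the line along which they close (so a half turn about z gives the same grasp; the last joint's range is limited). The gripper opens to 85 mm and grips with 20 to 120 N. Pads are 22 mm wide; open, the fingers measure 114 mm over their backs; the gripper's body (76 mm by 85 mm) begins 54 mm behind the grasp point. The pads swing forward as they close: fully open they stand 13 mm farther back than shut.
Start: joints at [-1.396, 0.491, 1.559, -0, 1.092, -0.106], TCP at [0.173, -0.601, 0.405] pointing down, gripper open.
Joint ranges: [-3.1, 3.1], [-0.84, 2.19], [0.05, 2.79], [-1.13, 4.28], [0.06, 2.93], [-2.69, 2.69]. Speed limits (rad/s): [2.22, 2.22, 2.79, 3.14, 3.14, 3.14].

### API

Orientations are given as [roll, pitch, yaw] about the fixed x, y, z axes, in that order (R = Rz(yaw) Ry(pitch) Rx(roll)).
In Python, from cell import ctrl gives the robot as it stands. The module is installed in compiled form; this text tells all that it offers.
- The arm moves only by the tool servo_tool, never from a script. Its argument "increments" is one flat list of numbers, 7 for each row, row after row: the turn, a rotation vector about the world's x, y, z each as a share of 0.12 rad, from -1 to 1, then the shift along the world's x, y, z each as a share of 0.025 m, from -1 to 1, then the opening, from 0 (shut) to 1 (fully open). A call has 1 to 8 rows; each row shifts and turns the commanded pose from where the row before left it; what a row does not reach is not made up. A row lasts 1/12 s, in which the tool goes at most 41.7 mm and 7.16 degrees, less where a joint would pass 70% of its speed; a pose out of reach is approached as far as the arm can. A call with a number of a shift or a turn outside -1 to 1 is refused whole. A call with a gripper value outside its range is refused whole. The fingers move at their own pace and stop on an object; "squeeze" is the grip in N (left out, the last holds). Time passes only in rows, so rows that do not move let the fingers close. It gives the time, the measured TCP pose, the force, the opening and the grip force at its end, in the units of the state.
- ctrl.get_state(): the state, without advancing time (a new reading comes with each control period).
- ctrl.snapshot(name): name is "side" or "top" or "wrist"; returns a dict with "frame" (480x640x3 uint8, red, green, blue), "depth" (480x640 float32, m along the optical axis (not along the pixel's ray), 0 where there is no reading), "intrinsics" (3x3 intrinsics, pixels), "view" (4x4, takes a point from world to camera coordinates); the wrist camera has in their place "hand_eye" (4x4, takes a point from camera to tool coordinates, whose origin is the TCP and whose axes are the flange's). Camera axes: x right, y down, z forward; pixel columns grow to the right and rows downward; lengths in m; the calibration is good to about 2 mm. A picture is of the moment at which its call begins: read the wrist's pose just before it.
- ctrl.hand_in(): hands the job in; it is judged then, once.
Trained networks look in a picture, given as the dict that the camera call returned (one of the last four; its "shot" number tells which), for a name from the list of things; names that differ only in an ending like _2 or _b are one class to them, and where a whole thing is asked for, a point or a joint stands for the part that bears it (a point fixed in the world has none). Each returns a list of dicts, best first, with "p" (0 to 1); they miss things now and then, are a little off and sometimes report something else, mostly with a low value. They report only what shows in the picture. A call takes as long as a camera call.
- ctrl.regions_of(name, picture): "pixels" (480x640 bool, what is visible of it) and "rect" ([left, top, width, height] in pixels, round what is visible of it).
- ctrl.spot_point(name, picture): "position" ([row, column] in pixels: a listed point, or the origin of a listed thing).
The state is a dict: "t": time; "joints": joint angles; "qvel": joint speeds; "joint_efforts": joint torques, N m; "tcp_pos": TCP position; "tcp_rot": TCP orientation; "force": force on the tool from outside, world axes, zero at the start; "wrist_torque": the same for the moment, N m; "finger_gap": opening from 0.0 (shut) to 1.0 (fully open); "grasp_force": force on a finger pad.
Only numpy, scipy, OpenCV 4.12 (cv2) and the standard library are available. Lean on these libraries where they do the work, as an engineer would, in place of code of your own. Each camera call takes 0.05 s, during which the arm holds its last target. There are 200 camera calls.

### The job

Stand the two loose capacitors upright in the tester's two wells, one in each, without turning the selector yet. Then turn the selector knob exactly three clicks clockwise (seen from above) from where it stood, never going past the third click, and let go of it. Leave the flux jar, the tape roll and the solder spool where they are.

Things in the scene. Friction and masses are not known exactly. Their poses are not given: they have to be found in the camera images.
- tester: Low instrument case fixed to the desk: white with blue end cheeks, 130 (x) x 222 (y) x 33 mm. Origin: centre of its underside; x to its back, y to its left, z up. Flat lid at z 32 mm; on the left half a black plate (60 x 112 mm, top at z 41 mm, centre y +42 mm) holds two square wells; on the right half the selector.
- well_left (a point): Centre of the floor of the left well, at (0, 70, 32) mm in the tester's frame. Square well 22 x 22 mm, sides along the tester's x and y, 9 mm deep. The two wells are 56 mm apart.
- well_right (a point): Centre of the floor of the right well, at (0, 14, 32) mm in the tester's frame; same size as the left one.
- selector (a joint): Angle (rad) of the selector knob, 0 to 2.932, growing clockwise seen from above. 8 click positions 0.4189 rad (24 deg) apart from 0 to 2.932, marked by dashes on the lid; starts in one of the first four. A sprung detent (about 0.09 N m at most) draws it to the nearest position when let go: pushed just past halfway between two, it snaps on into the next.
- selector_axis (a point): Point on the knob's upright axis at the height of its top, z 66 mm, at (0, -62, 66) mm in the tester's frame. The knob: black round skirt 38 mm across up to z 46 mm, and on it an upright bar 10 mm thick, z 46 to 66 mm, from 16 mm behind the axis to 34 mm ahead of it (the pointer, with a white line on top).
- pointer_tip (a point): Point on top of the knob's bar, on its white line, 30 mm from the axis, z 66 mm. At joint value q the bar points 1.466 - q rad anticlockwise from the tester's x axis. One click moves it 12.5 mm, three clicks 35.3 mm (straight-line).
- cap_black: Black electrolytic capacitor standing on the desk, 12 mm across, 20 mm tall, 12 g. Origin: centre of its underside, z up.
- cap_blue: Blue electrolytic capacitor standing on the desk, 12 mm across, 20 mm tall, 12 g. Origin: centre of its underside, z up.
- flux_jar: Bystander: amber jar with white lid, 43 mm across, 38 mm tall. Origin: centre of its underside.
- tape_roll: Bystander: roll of black tape lying flat, 73 x 70 x 19 mm. Origin: centre of its underside.
- solder_spool: Bystander: white spool of solder wire, 69 x 52 x 46 mm. Origin: centre of its underside.

How it is judged:
By the outcome, as a careful person would: the job done as asked, in the order asked, and still so for the second after the job is handed in, with the robot touching nothing.
It also fails if it takes over 67 s, if anything falls off the work surface, if the arm or the gripper's body presses on something with over 40 N, if the wrist force passes 120 N, or if a joint passes its speed limit or range.

## Working session

There is one attempt and no reset: what is moved stays moved. The work goes in short steps, Python scripts to look and compute and a tool call to move; the robot and the scene stay as the last step left them, time stands still between calls to the robot, and variables do not carry over. Pictures are saved under pics/ and viewed, at most 10 in all, crops included, and the job is handed in when it is done.

Besides the shell and the picture viewer there is one more tool, called after "Call:" by a JSON object that holds its "name" and its "arguments", one argument or row to a line. servo_tool: Moves the arm, as the interface text tells. Shift numbers are shares of 0.025 m and turn numbers shares of 0.12 rad, none past 1 either way. Its arguments: {"type":"object","properties":{"increments":{"type":"array"},"squeeze":{"type":"number"}},"required":["increments"]}

```bash
mkdir -p pics; cat > h.py <<'E'
import numpy as np, cv2
from cell import ctrl
from scipy.spatial.transform import Rotation as R
def pix2w(p,u,v,z=None,d=None,T=None):
    K=p["intrinsics"]
    Tw=np.linalg.inv(p["view"]) if T is None else T
    ray=np.linalg.inv(K)@np.array([u,v,1.])
    o=Tw[:3,3]; r=Tw[:3,:3]@ray
    s=d if d is not None else (z-o[2])/r[2]
    return o+s*r
def wristT(s,p):
    M=np.eye(4); M[:3,:3]=R.from_euler('xyz',s["tcp_rot"]).as_matrix(); M[:3,3]=s["tcp_pos"]
    return M@p["hand_eye"]
def save(p,n): cv2.imwrite(f"pics/{n}.png",p["frame"][:,:,::-1])
E
python3 - <<'E'
from h import *
s=ctrl.get_state(); print({k:np.round(v,3) for k,v in s.items()})
for n in ("top","side"):
    p=ctrl.snapshot(n); save(p,n+"0"); print(n,np.round(np.linalg.inv(p["view"]),3).tolist(),p["intrinsics"][0,0])
    for t,z in dict(tester=0,well_left=.032,well_right=.032,selector_axis=.066,pointer_tip=.066,cap_black=0,cap_blue=0,flux_jar=0,tape_roll=0,solder_spool=0).items():
        for r in ctrl.spot_point(t,p)[:3]:
            v,u=r["position"]; print(t,round(r["p"],2),np.round([u,v]),np.round(pix2w(p,u,v,z),4))
E
```

```text
{'t': np.float64(0.0), 'joints': array([-1.396,  0.492,  1.559, -0.   ,  1.092, -0.106]), 'qvel': array([ 0.001,  0.001,  0.   ,  0.001, -0.001, -0.001]), 'joint_efforts': array([-1.0000e-03, -6.1846e+01, -2.6160e+01, -0.0000e+00,  4.0000e-03,
        0.0000e+00]), 'tcp_pos': array([ 0.173, -0.6  ,  0.404]), 'tcp_rot': array([-3.14 , -0.   ,  0.281]), 'force': array([-0.787,  0.348, -0.185]), 'wrist_torque': array([-0.014, -0.031, -0.005]), 'grasp_force': np.float64(0.0), 'finger_gap': np.float64(1.001)}
top [[-0.009, -0.989, 0.149, 0.378], [-1.0, 0.009, -0.004, -0.032], [0.003, -0.149, -0.989, 1.253], [0.0, 0.0, 0.0, 1.0]] 601.708405096461
tester 0.9 [323. 242.] [ 0.5593 -0.0379  0.    ]
well_left 0.82 [286. 245.] [0.5493 0.0394 0.032 ]
well_right 0.93 [315. 238.] [ 0.5619 -0.0201  0.032 ]
selector_axis 0.83 [352. 233.] [ 0.567  -0.0959  0.066 ]
selector_axis 0.18 [475. 218.] [ 0.5948 -0.3429  0.066 ]
pointer_tip 0.76 [346. 221.] [ 0.5915 -0.0837  0.066 ]
cap_black 0.38 [229. 270.] [0.5015 0.1595 0.    ]
cap_blue 0.42 [167. 298.] [0.4454 0.287  0.    ]
flux_jar 0.82 [464. 285.] [ 0.
[... 348 characters left out ...]
1.0]] 624.149069329148
tester 0.66 [317. 257.] [ 0.5563 -0.0349  0.    ]
well_left 0.87 [313. 223.] [0.5576 0.0395 0.032 ]
well_right 0.96 [320. 238.] [ 0.5646 -0.0133  0.032 ]
selector_axis 0.93 [329. 249.] [ 0.5688 -0.0983  0.066 ]
selector_axis 0.45 [257. 184.] [0.4485 0.1552 0.066 ]
pointer_tip 0.64 [338. 244.] [ 0.5888 -0.0846  0.066 ]
cap_black 0.51 [284. 206.] [0.5074 0.1629 0.    ]
cap_blue 0.66 [284. 208.] [0.5066 0.1549 0.    ]
cap_blue 0.55 [291. 368.] [ 0.471  -0.3271  0.    ]
cap_blue 0.42 [255. 184.] [0.4494 0.2653 0.    ]
flux_jar 0.59 [291. 367.] [ 0.4702 -0.3263  0.    ]
tape_roll 0.72 [358. 198.] [0.6841 0.1757 0.    ]
solder_spool 0.92 [377. 375.] [ 0.6074 -0.3614  0.    ]
```

View pics/top0.png

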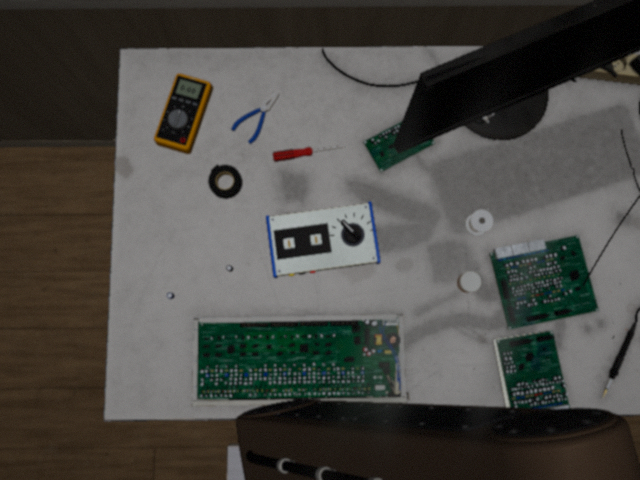

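View pics/side0.png

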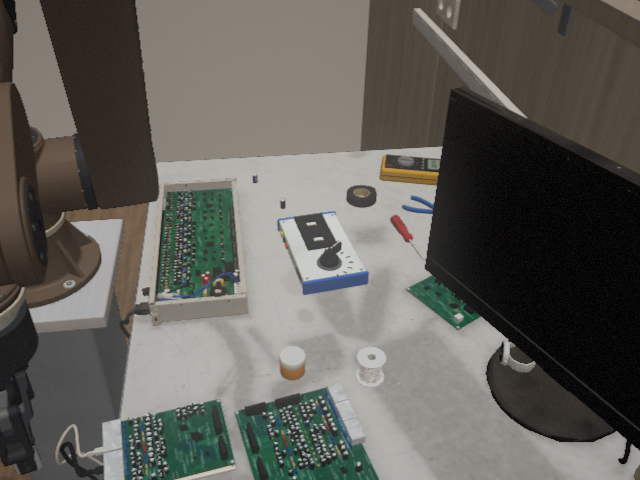

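Top: caps are dots at (229,268) and (170,295), with the tester around (323,240). The knob pointer aims up-left from (352,233). Side: caps stand at (283,204) and (255,179), and the monitor is well behind the path I plan. I'll swing the arm round in an arc.

Call:
{"name": "servo_tool", "arguments": {
  "increments": [0, 0, 0, 1, 0.75, 0, 1, 0, 0, 0, 1, 0.75, 0, 1, 0, 0, 0, 1, 0.75, 0, 1, 0, 0, 0, 1, 0.75, 0, 1, 0, 0, 0, 1, 0.75, 0, 1, 0, 0, 0, 1, 0.75, 0, 1, 0, 0, 0, 1, 0.75, 0, 1, 0, 0, 0, 1, 0.75, 0, 1]
}}

```text
t: 1.77
tcp_pos: [0.3743, -0.4494, 0.4049]
tcp_rot: [3.141, -0.0, 0.281]
force: [0.4, -0.8, 0.7]
finger_gap: 0.994
grasp_force: 0.0
```

Call:
{"name": "servo_tool", "arguments": {
  "increments": [0, 0, -0.2, 0.5, 1, 0, 1, 0, 0, -0.2, 0.5, 1, 0, 1, 0, 0, -0.2, 0.5, 1, 0, 1, 0, 0, -0.2, 0.5, 1, 0, 1, 0, 0, -0.2, 0.5, 1, 0, 1, 0, 0, -0.2, 0.5, 1, 0, 1, 0, 0, -0.2, 0.5, 1, 0, 1, 0, 0, 0, 0.5, 1, 0, 1]
}}

```text
t: 2.43
tcp_pos: [0.4736, -0.2492, 0.4049]
tcp_rot: [3.141, -0.0, 0.111]
force: [-0.5, -0.8, -0.8]
finger_gap: 1.0
grasp_force: 0.0
```

Call:
{"name": "servo_tool", "arguments": {
  "increments": [0, 0, 0, 0, 1, 0, 1, 0, 0, 0, 0, 1, 0, 1, 0, 0, 0, 0, 1, 0, 1, 0, 0, 0, 0, 1, 0, 1, 0, 0, 0, 0, 1, 0, 1, 0, 0, 0, 0, 1, 0, 1, 0, 0, 0, 0, 1, 0, 1, 0, 0, 0, 0, 1, 0, 1]
}}

```text
t: 3.1
tcp_pos: [0.473, -0.0493, 0.4049]
tcp_rot: [3.141, -0.0, 0.113]
force: [0.8, 0.2, 0.4]
finger_gap: 1.0
grasp_force: 0.0
```

```bash
cat > look.py <<'E'
from h import *
import sys
def look(name,things):
    s=ctrl.get_state(); p=ctrl.snapshot("wrist"); T=wristT(s,p); save(p,name)
    print("tcp",np.round(s["tcp_pos"],4),np.round(s["tcp_rot"],3),"t",round(float(s["t"]),2),"cam",np.round(T[:3,3],3))
    for t in things:
        z={'well_left':.032,'well_right':.032,'selector_axis':.066,'pointer_tip':.066}.get(t,0)
        for r in ctrl.spot_point(t,p)[:2]:
            v,u=r["position"]; print(t,round(r["p"],2),np.round([u,v]),np.round(pix2w(p,u,v,z,T=T),4))
    return s,p,T
if __name__=="__main__": look(sys.argv[1],sys.argv[2:])
E
python3 look.py w1 tester well_left well_right selector_axis pointer_tip cap_black cap_blue
```

```text
tcp [ 0.473  -0.0493  0.4049] [ 3.141 -0.     0.113] t 3.1 cam [ 0.544 -0.041  0.374]
tester 0.55 [315. 107.] [ 0.5624 -0.0358  0.    ]
well_left 0.59 [231. 106.] [0.5542 0.0342 0.032 ]
well_right 0.76 [299. 101.] [ 0.5644 -0.0222  0.032 ]
selector_axis 0.87 [398.  98.] [ 0.5726 -0.0982  0.066 ]
pointer_tip 0.64 [371.  62.] [ 0.5949 -0.0741  0.066 ]
cap_black 0.58 [105. 144.] [0.5072 0.1576 0.    ]
```

View pics/w1.png

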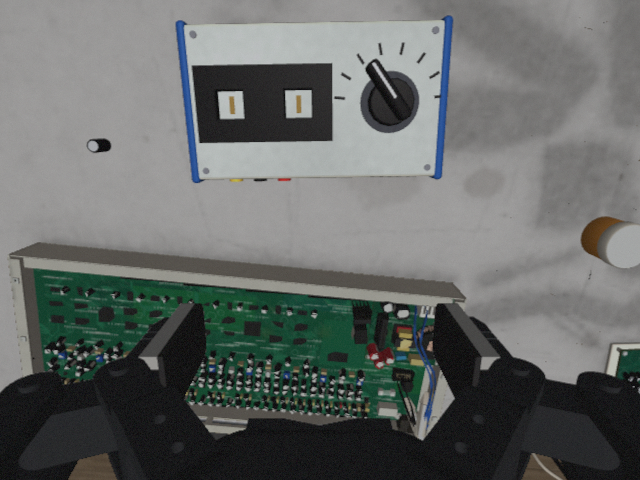

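Wrist: wells at (231,104) and (299,103), knob at (392,98) with its pointer at about the third dash, and the black cap at (98,145). Next I'll get the tester's yaw and the cap position from depth and go above the cap.

```bash
cat > cloud.py <<'E'
from look import *
def cloud(p,T,m=None):
    d=p["depth"]; m=(d>0) if m is None else m&(d>0)
    v,u=np.nonzero(m); z=d[v,u]
    c=np.linalg.inv(p["intrinsics"])@np.stack([u*z,v*z,z]); return (T[:3,:3]@c+T[:3,3:]).T
E
python3 - <<'E'
from cloud import *
s,p,T=look("w1b",[])
m=ctrl.regions_of("tester",p)[0]; P=cloud(p,T,m["pixels"])
print(m["rect"],np.percentile(P[:,2],[5,25,50,75,95]))
L=P[(P[:,2]>.02)&(P[:,2]<.046)]
r=cv2.minAreaRect(L[:,:2].astype(np.float32)); print(r)
Q=cloud(p,T); 
c=Q[(Q[:,2]>.005)&(Q[:,2]<.03)&(abs(Q[:,0]-.507)<.03)&(abs(Q[:,1]-.158)<.03)]
print(len(c),np.percentile(c,[2,50,98],axis=0))
g=Q[(Q[:,0]<.45)&(Q[:,0]>.38)&(Q[:,1]>0)&(Q[:,2]>.03)&(Q[:,2]<.15)]; print("chassis",len(g),g.min(0),g.max(0))
for n in("top",):
    q=ctrl.snapshot(n);C=cloud(q,np.linalg.inv(q["view"]))
    for xy in((.505,.16),(.447,.28)):
        c=C[(C[:,2]>.008)&(C[:,2]<.035)&(np.hypot(*(C[:,:2]-xy).T)<.03)]; print(n,len(c),c.mean(0) if len(c) else 0)
    g=C[(C[:,0]<.5)&(C[:,0]>.3)&(C[:,1]>0)&(C[:,2]>.03)&(C[:,2]<.1)]; print("ch",g.min(0),g.max(0))
E
```

```text
tcp [ 0.4733 -0.0513  0.4047] [3.141 0.    0.112] t 3.5 cam [ 0.545 -0.043  0.374]
[174.0, 14.7, 277.7, 166.0] [0.03095224 0.03189806 0.03266524 0.04020561 0.04328504]
((0.5635575652122498, -0.03531278669834137), (0.12942765653133392, 0.22226582467556), 7.367970943450928)
253 [[0.50164022 0.15227798 0.00565261]
 [0.50731265 0.15554458 0.01929035]
 [0.51239051 0.1634875  0.02144279]]
chassis 4635 [3.80155423e-01 5.25742778e-05 3.00018520e-02] [0.40771259 0.2256702  0.04971081]
top 32 [0.50479054 0.15678323 0.0180623 ]
top 33 [0.44982148 0.27699283 0.01781794]
ch [0.30035446 0.05914525 0.03000806] [0.49951363 0.22333336 0.05300302]
```

Call:
{"name": "servo_tool", "arguments": {
  "increments": [0, 0, 0.14, 0.17, 1, -0.75, 0.4, 0, 0, 0, 0.17, 1, -0.75, 0.4, 0, 0, 0, 0.17, 1, -0.75, 0.4, 0, 0, 0, 0.17, 1, -0.75, 0.4, 0, 0, 0, 0.17, 1, -0.75, 0.4, 0, 0, 0, 0.17, 1, -0.75, 0.4, 0, 0, 0, 0.17, 1, -0.75, 0.4, 0, 0, 0, 0.17, 1, -0.75, 0.4]
}}

```text
t: 4.32
tcp_pos: [0.5074, 0.1504, 0.2537]
tcp_rot: [3.142, -0.0, 0.129]
force: [0.7, -0.7, -0.5]
finger_gap: 0.401
grasp_force: 0.0
```

Call:
{"name": "servo_tool", "arguments": {
  "increments": [0, 0, 0, 0, 0.3, 0, 0.4, 0, 0, 0, 0, 0, 0, 0.4, 0, 0, 0, 0, 0, 0, 0.4]
}}

```text
t: 4.57
tcp_pos: [0.5073, 0.1566, 0.2551]
tcp_rot: [3.141, -0.0, 0.13]
force: [-0.5, -0.4, 0.9]
finger_gap: 0.4
grasp_force: 0.0
```

```bash
python3 - <<'E'
from cloud import *
s,p,T=look("w2",["cap_black"])
Q=cloud(p,T); c=Q[(Q[:,2]>.004)&(Q[:,2]<.03)&(np.hypot(*(Q[:,:2]-(.507,.158)).T)<.025)]
print(len(c), np.percentile(c,[1,50,99],axis=0)); t=c[c[:,2]>.018]; print(len(t),(t.min(0)+t.max(0))/2)
E
```

```text
tcp [0.5073 0.1566 0.2551] [ 3.141 -0.     0.13 ] t 4.57 cam [0.579 0.166 0.225]
cap_black 0.73 [314. 250.] [0.5072 0.1596 0.    ]
473 [[0.50179748 0.15269603 0.00505717]
 [0.50919126 0.15853236 0.01977762]
 [0.51310337 0.16404783 0.02150394]]
337 [0.50739165 0.15834627 0.01995982]
```

View pics/w2.png

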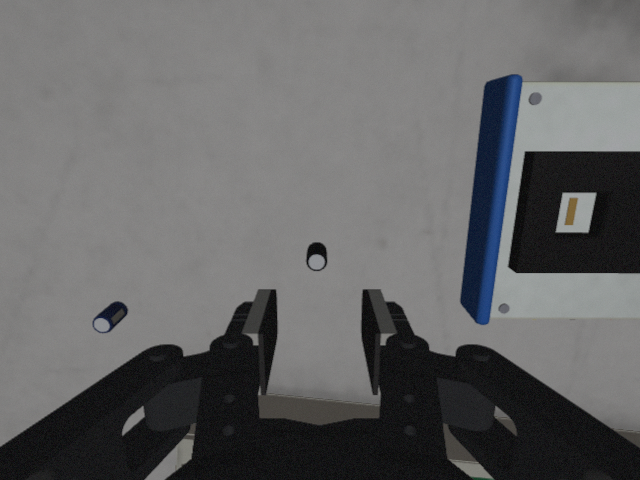

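Black cap at (317,262), centred between the pads; blue cap at (102,325). Now I'll go down and grip.

Call:
{"name": "servo_tool", "arguments": {
  "increments": [0, 0, 0, 0, 0.05, -0.8, 0.4, 0, 0, 0, 0, 0, -0.8, 0.4, 0, 0, 0, 0, 0, -0.8, 0.4, 0, 0, 0, 0, 0, -0.48, 0.4, 0, 0, 0, 0, 0, 0, 0.4, 0, 0, 0, 0, 0, 0, 0, 0, 0, 0, 0, 0, 0, 0, 0, 0, 0, 0, 0, 0, 0],
  "squeeze": 30
}}

```text
t: 5.33
tcp_pos: [0.5075, 0.1579, 0.184]
tcp_rot: [3.142, -0.002, 0.129]
force: [0.1, -0.1, 0.3]
finger_gap: 0.117
grasp_force: 29.2
```

Call:
{"name": "servo_tool", "arguments": {
  "increments": [0, 0, 0, 0, 0, 0, 0, 0, 0, 0, 0, 0, 0, 0]
}}

```text
t: 5.5
tcp_pos: [0.5075, 0.1581, 0.1839]
tcp_rot: [3.141, -0.002, 0.13]
force: [0.1, -2.0, 7.2]
finger_gap: 0.122
grasp_force: 29.9
```

Call:
{"name": "servo_tool", "arguments": {
  "increments": [0, 0, 0, 0, 0, 0.8, 0, 0, 0, 0, 0, 0, 0.8, 0, 0, 0, 0, 0.32, -0.83, 0.8, 0, 0, 0, 0, 0.32, -0.83, 0, 0, 0, 0, 0, 0.32, -0.83, 0, 0, 0, 0, 0, 0.32, -0.83, 0, 0, 0, 0, 0, 0.32, -0.83, 0, 0, 0, 0, 0, 0.32, -0.83, 0, 0]
}}

```text
t: 6.17
tcp_pos: [0.5554, 0.0328, 0.2433]
tcp_rot: [3.141, -0.001, 0.13]
force: [-0.3, 0.4, 0.1]
finger_gap: 0.117
grasp_force: 29.5
```

Call:
{"name": "servo_tool", "arguments": {
  "increments": [0, 0, 0, 0, 0, 0, 0, 0, 0, 0, 0, 0, 0, 0]
}}

```text
t: 6.33
tcp_pos: [0.5553, 0.033, 0.243]
tcp_rot: [3.141, -0.0, 0.128]
force: [-0.3, -0.1, 0.0]
finger_gap: 0.117
grasp_force: 29.5
```

```bash
python3 - <<'E'
from cloud import *
s,p,T=look("w3",["well_left","well_right","cap_black"])
E
```

```text
tcp [0.5553 0.033  0.243 ] [ 3.141 -0.     0.128] t 6.33 cam [0.627 0.042 0.212]
well_left 0.88 [317. 274.] [0.557  0.0343 0.032 ]
cap_black 0.66 [318. 300.] [0.5278 0.0298 0.    ]
```

View pics/w3.png

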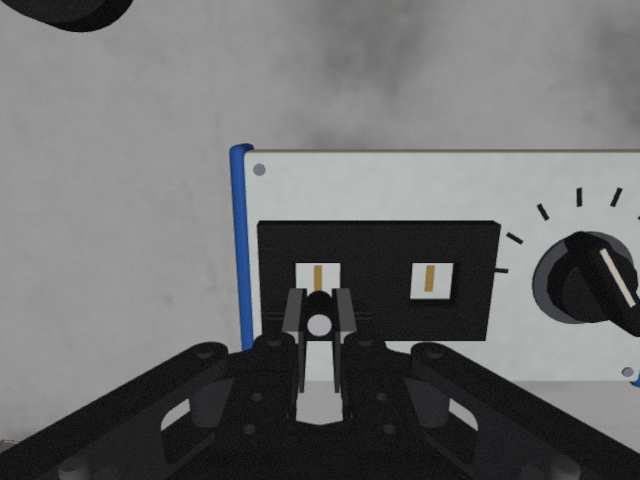

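The cap (319,325) lines up with the left well (centre column 318). I'll lower it and release.

Call:
{"name": "servo_tool", "arguments": {
  "increments": [0, 0, 0, 0, 0.02, -0.35, 0, 0, 0, 0, 0, 0, -0.35, 0, 0, 0, 0, 0, 0, -0.35, 0, 0, 0, 0, 0, 0, 0, 0, 0, 0, 0, 0, 0, 0, 0]
}}

```text
t: 6.95
tcp_pos: [0.5551, 0.0345, 0.2153]
tcp_rot: [-3.141, 0.001, 0.13]
force: [0.2, 1.0, -0.8]
finger_gap: 0.118
grasp_force: 32.2
```

Call:
{"name": "servo_tool", "arguments": {
  "increments": [0, 0, 0, 0, 0, 0, 0.3, 0, 0, 0, 0, 0, 0, 0.3, 0, 0, 0, 0, 0, 0, 0.3, 0, 0, 0, 0, 0, 0.4, 0.3, 0, 0, 0, 0, 0, 0.8, 0.4, 0, 0, 0, 0, 0, 0.8, 0.4]
}}

```text
t: 7.45
tcp_pos: [0.5551, 0.0342, 0.2673]
tcp_rot: [-3.141, 0.001, 0.13]
force: [-0.4, 0.2, -0.0]
finger_gap: 0.4
grasp_force: 0.0
```

```bash
python3 - <<'E'
from cloud import *
s,p,T=look("w4",["cap_black"])
Q=cloud(p,T); c=Q[(Q[:,2]>.045)&(Q[:,2]<.06)&(np.hypot(*(Q[:,:2]-(.5546,.0341)).T)<.015)]
print(len(c), c.min(0),c.max(0))
E
```

```text
tcp [0.5551 0.0342 0.2673] [-3.141e+00  1.000e-03  1.300e-01] t 7.45 cam [0.626 0.044 0.237]
cap_black 0.44 [565. 234.] [ 0.5819 -0.1205  0.    ]
471 [0.54852259 0.02839386 0.04517368] [0.56021298 0.04017812 0.05414141]
```

Black cap stands centred in the left well. Now the blue one.

Call:
{"name": "servo_tool", "arguments": {
  "increments": [0, 0, 0, -0.42, 0.98, -0.05, 0.4, 0, 0, 0, -0.42, 0.98, -0.05, 0.4, 0, 0, 0, -0.42, 0.98, -0.05, 0.4, 0, 0, 0, -0.42, 0.98, -0.05, 0.4, 0, 0, 0, -0.42, 0.98, -0.05, 0.4, 0, 0, 0, -0.42, 0.98, -0.05, 0.4, 0, 0, 0, -0.42, 0.98, -0.05, 0.4, 0, 0, 0, -0.42, 0.98, -0.05, 0.4]
}}

```text
t: 8.22
tcp_pos: [0.4705, 0.2313, 0.2565]
tcp_rot: [3.142, -0.0, 0.129]
force: [-0.1, -0.1, 0.5]
finger_gap: 0.399
grasp_force: 0.0
```

Call:
{"name": "servo_tool", "arguments": {
  "increments": [0, 0, 0, -0.42, 0.98, -0.05, 0.4, 0, 0, 0, -0.42, 0.98, -0.05, 0.4, 0, 0, 0, 0, 0, 0, 0.4, 0, 0, 0, 0, 0, 0, 0.4]
}}

```text
t: 8.55
tcp_pos: [0.4496, 0.2801, 0.254]
tcp_rot: [3.141, 0.0, 0.132]
force: [-0.6, -0.6, -0.7]
finger_gap: 0.402
grasp_force: 0.0
```

```bash
python3 - <<'E'
from cloud import *
s,p,T=look("w5",["cap_blue"])
Q=cloud(p,T); c=Q[(Q[:,2]>.004)&(Q[:,2]<.03)&(np.hypot(*(Q[:,:2]-(.449,.278)).T)<.025)]
print(len(c), np.percentile(c,[1,50,99],axis=0)); t=c[c[:,2]>.018]; print(len(t),(t.min(0)+t.max(0))/2)
E
```

```text
tcp [0.4496 0.2801 0.254 ] [3.141 0.    0.132] t 8.55 cam [0.521 0.29  0.223]
cap_blue 0.79 [323. 248.] [0.4514 0.2779 0.    ]
482 [[0.44650128 0.27367934 0.00515129]
 [0.45371681 0.27938129 0.01973245]
 [0.45752268 0.28496306 0.02138765]]
341 [0.45174927 0.27908938 0.02007771]
```

Call:
{"name": "servo_tool", "arguments": {
  "increments": [0, 0, 0, 0.08, -0.04, -0.8, 0.4, 0, 0, 0, 0, 0, -0.8, 0.4, 0, 0, 0, 0, 0, -0.8, 0.4, 0, 0, 0, 0, 0, -0.44, 0.4, 0, 0, 0, 0, 0, 0, 0.4, 0, 0, 0, 0, 0, 0, 0, 0, 0, 0, 0, 0, 0, 0, 0, 0, 0, 0, 0, 0, 0],
  "squeeze": 30
}}

```text
t: 9.32
tcp_pos: [0.4525, 0.2782, 0.184]
tcp_rot: [-3.141, -0.001, 0.129]
force: [0.1, 0.6, 0.4]
finger_gap: 0.112
grasp_force: 29.2
```

Call:
{"name": "servo_tool", "arguments": {
  "increments": [0, 0, 0, 0, 0, 0, 0, 0, 0, 0, 0, 0, 0, 0]
}}

```text
t: 9.48
tcp_pos: [0.4523, 0.2783, 0.1837]
tcp_rot: [-3.141, -0.001, 0.13]
force: [1.0, -0.3, 3.6]
finger_gap: 0.113
grasp_force: 29.6
```

Call:
{"name": "servo_tool", "arguments": {
  "increments": [0, 0, 0, 0, 0, 0.88, 0, 0, 0, 0, 0, 0, 0.88, 0, 0, 0, 0, 0, 0, 0.88, 0, 0, 0, 0, 0.366, -1, 0.88, 0, 0, 0, 0, 0.366, -1, 0, 0, 0, 0, 0, 0.366, -1, 0, 0, 0, 0, 0, 0.366, -1, 0, 0, 0, 0, 0, 0.366, -1, 0, 0]
}}

```text
t: 10.15
tcp_pos: [0.4981, 0.1522, 0.2716]
tcp_rot: [3.142, -0.001, 0.13]
force: [0.8, 0.0, 0.8]
finger_gap: 0.117
grasp_force: 29.4
```

Call:
{"name": "servo_tool", "arguments": {
  "increments": [0, 0, 0, 0.366, -1, 0, 0, 0, 0, 0, 0.366, -1, 0, 0, 0, 0, 0, 0.366, -1, 0, 0, 0, 0, 0, 0.366, -1, 0, 0, 0, 0, 0, 0.366, -1, 0, 0, 0, 0, 0, 0.366, -1, 0, 0, 0, 0, 0, 0.366, -1, 0, 0, 0, 0, 0, 0, 0, 0, 0]
}}

```text
t: 10.82
tcp_pos: [0.5633, -0.0252, 0.2714]
tcp_rot: [3.141, -0.002, 0.127]
force: [-0.3, 0.1, 0.3]
finger_gap: 0.112
grasp_force: 29.4
```

Call:
{"name": "servo_tool", "arguments": {
  "increments": [0, 0, 0, 0, 0, -0.4, 0, 0, 0, 0, 0, 0, -0.5, 0, 0, 0, 0, 0, 0, 0, 0]
}}

```text
t: 11.07
tcp_pos: [0.5612, -0.0209, 0.2464]
tcp_rot: [-3.141, 0.003, 0.13]
force: [-1.4, -0.3, -0.6]
finger_gap: 0.117
grasp_force: 29.4
```

```bash
python3 - <<'E'
from cloud import *
s,p,T=look("w6",["well_right","pointer_tip","selector_axis"])
E
```

```text
tcp [ 0.5612 -0.0209  0.2464] [-3.141e+00  3.000e-03  1.300e-01] t 11.07 cam [ 0.632 -0.012  0.216]
well_right 0.61 [324. 268.] [ 0.564  -0.0228  0.032 ]
pointer_tip 0.59 [463. 243.] [ 0.5948 -0.0752  0.066 ]
pointer_tip 0.36 [324. 269.] [ 0.5767 -0.021   0.066 ]
selector_axis 0.82 [501. 300.] [ 0.5722 -0.0972  0.066 ]
```

View pics/w6.png

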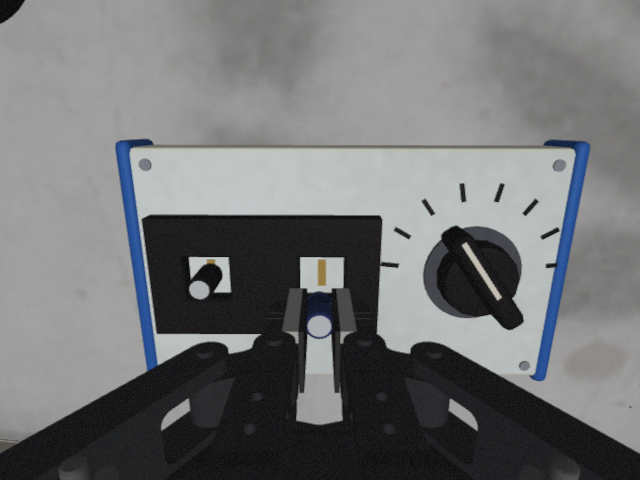

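Blue cap (319,325) lines up with the right well (centre column 322), and the black cap is upright in the left one. The knob pointer aims up-left from axis (501,300), which is click 2. I'll lower and release.

Call:
{"name": "servo_tool", "arguments": {
  "increments": [0, 0, 0, 0.02, -0.02, -0.4, 0, 0, 0, 0, 0, 0, -0.4, 0, 0, 0, 0, 0, 0, -0.4, 0, 0, 0, 0, 0, 0, 0, 0, 0, 0, 0, 0, 0, 0, 0]
}}

```text
t: 11.68
tcp_pos: [0.5624, -0.0223, 0.2176]
tcp_rot: [-3.141, 0.002, 0.13]
force: [0.3, -0.1, -0.2]
finger_gap: 0.115
grasp_force: 29.4
```

Call:
{"name": "servo_tool", "arguments": {
  "increments": [0, 0, 0, 0, 0, 0, 0.3, 0, 0, 0, 0, 0, 0, 0.3, 0, 0, 0, 0, 0, 0, 0.3, 0, 0, 0, 0, 0, 0.4, 0.3, 0, 0, 0, 0, 0, 0.8, 0.3, 0, 0, 0, 0, 0, 0.8, 0.4, 0, 0, 0, 0, 0, 0.4, 0.4, 0, 0, 0, 0, 0, 0, 0.4]
}}

```text
t: 12.35
tcp_pos: [0.5628, -0.0223, 0.2811]
tcp_rot: [3.14, -0.004, 0.13]
force: [0.2, -0.2, 0.1]
finger_gap: 0.398
grasp_force: 0.0
```

```bash
python3 - <<'E'
from cloud import *
s,p,T=look("w7",[])
Q=cloud(p,T)
for w in((.5546,.0341),(.5618,-.0214)):
    c=Q[(Q[:,2]>.045)&(Q[:,2]<.06)&(np.hypot(*(Q[:,:2]-w).T)<.015)]; print(len(c), c.min(0),c.max(0))
k=Q[(Q[:,2]>.060)&(Q[:,2]<.071)&(np.hypot(*(Q[:,:2]-(.5715,-.0968)).T)<.04)]
r=cv2.minAreaRect(k[:,:2].astype(np.float32)); print(len(k),r,np.round(cv2.boxPoints(r),4).tolist())
E
```

```text
tcp [ 0.5628 -0.0223  0.2811] [ 3.14  -0.004  0.13 ] t 12.35 cam [ 0.634 -0.013  0.251]
438 [0.54808721 0.02826757 0.04506917] [0.56047116 0.04016439 0.05424275]
415 [ 0.55544899 -0.02766522  0.04500735] [ 0.56764369 -0.01585921  0.05387945]
1822 ((0.5787864923477173, -0.09047383069992065), (0.050023797899484634, 0.01024730782955885), 43.26790237426758) [[0.5570999979972839, -0.1039000004529953], [0.5641000270843506, -0.11129999905824661], [0.6004999876022339, -0.0771000012755394], [0.593500018119812, -0.06960000097751617]]
```

Both caps stand centred in their wells, with their tops at about 52 mm. The knob bar measures 50 x 10 mm at 43.3°, and its axis is near (0.572, -0.0967). I'll go above it and align yaw to the bar.

Call:
{"name": "servo_tool", "arguments": {
  "increments": [0, 0, 0.868, 0.063, -0.5, 0, 0.4, 0, 0, 0.868, 0.063, -0.5, 0, 0.4, 0, 0, 0.868, 0.063, -0.5, 0, 0.4, 0, 0, 0.868, 0.063, -0.5, 0, 0.4, 0, 0, 0.868, 0.063, -0.5, 0, 0.4, 0, 0, 0.868, 0.063, -0.48, 0, 0.4, 0, 0, 0, 0, 0, 0, 0.4, 0, 0, 0, 0, 0, 0, 0.4]
}}

```text
t: 13.07
tcp_pos: [0.5718, -0.0969, 0.2776]
tcp_rot: [-3.14, 0.001, 0.75]
force: [0.1, -0.5, -0.2]
finger_gap: 0.4
grasp_force: 0.0
```

```bash
python3 -c "
from h import *
s=ctrl.get_state(); print(s['tcp_pos'],s['tcp_rot'],s['t'])"
```

```text
[ 0.57176201 -0.09694106  0.27755877] [-3.14043256e+00  6.98094106e-04  7.50207696e-01] 13.0667
```

Call:
{"name": "servo_tool", "arguments": {
  "increments": [0, 0, 0.04, 0, 0, -0.7, 0.4, 0, 0, 0, 0, 0, -0.7, 0.4, 0, 0, 0, 0, 0, -0.7, 0.4, 0, 0, 0, 0, 0, 0, 0.4]
}}

```text
t: 13.4
tcp_pos: [0.5712, -0.0958, 0.223]
tcp_rot: [-3.137, 0.003, 0.756]
force: [-1.0, 0.5, -1.1]
finger_gap: 0.4
grasp_force: 0.0
```

Call:
{"name": "servo_tool", "arguments": {
  "increments": [0, 0, 0, 0, 0, 0, 0, 0, 0, 0, 0, 0, 0, 0, 0, 0, 0, 0, 0, 0, 0, 0, 0, 0, 0, 0, 0, 0, 0, 0, 0, 0, 0, 0, 0],
  "squeeze": 25
}}

```text
t: 13.82
tcp_pos: [0.5719, -0.0964, 0.2267]
tcp_rot: [3.141, -0.001, 0.759]
force: [-0.6, 5.6, 2.4]
finger_gap: 0.11
grasp_force: 30.2
```

Gripped with small side forces. I'll turn clockwise most of the way first.

Call:
{"name": "servo_tool", "arguments": {
  "increments": [0, 0, -0.6, 0, 0, 0, 0, 0, 0, -0.6, 0, 0, 0, 0, 0, 0, -0.6, 0, 0, 0, 0, 0, 0, -0.6, 0, 0, 0, 0, 0, 0, -0.6, 0, 0, 0, 0, 0, 0, -0.6, 0, 0, 0, 0, 0, 0, -0.6, 0, 0, 0, 0, 0, 0, -0.6, 0, 0, 0, 0]
}}

```text
t: 14.48
tcp_pos: [0.5722, -0.097, 0.2267]
tcp_rot: [3.14, -0.001, 0.18]
force: [-0.2, -0.6, -0.0]
finger_gap: 0.11
grasp_force: 29.9
```

Call:
{"name": "servo_tool", "arguments": {
  "increments": [0, 0, -0.6, 0, 0, 0, 0, 0, 0, -0.6, 0, 0, 0, 0, 0, 0, -0.6, 0, 0, 0, 0, 0, 0, -0.6, 0, 0, 0, 0, 0, 0, -0.6, 0, 0, 0, 0, 0, 0, -0.6, 0, 0, 0, 0, 0, 0, -0.5, 0, 0, 0, 0, 0, 0, 0, 0, 0, 0, 0]
}}

```text
t: 15.15
tcp_pos: [0.5722, -0.0976, 0.2267]
tcp_rot: [3.141, -0.002, -0.313]
force: [-1.6, -5.9, 0.5]
finger_gap: 0.108
grasp_force: 29.9
```

Call:
{"name": "servo_tool", "arguments": {
  "increments": [0, 0, -0.4, 0, 0, 0, 0, 0, 0, -0.4, 0, 0, 0, 0, 0, 0, -0.3, 0, 0, 0, 0, 0, 0, -0.2, 0, 0, 0, 0, 0, 0, -0.1, 0, 0, 0, 0, 0, 0, 0, 0, 0, 0, 0, 0, 0, 0, 0, 0, 0, 0, 0, 0, 0, 0, 0, 0, 0]
}}

```text
t: 15.82
tcp_pos: [0.5721, -0.0978, 0.2267]
tcp_rot: [3.141, -0.002, -0.477]
force: [-1.2, -8.0, -0.4]
finger_gap: 0.106
grasp_force: 29.9
```

Just short of the third click (about 1.3°). I'll release, rise and check.

Call:
{"name": "servo_tool", "arguments": {
  "increments": [0, 0, 0, 0, 0, 0, 0.3, 0, 0, 0, 0, 0, 0, 0.3, 0, 0, 0, 0, 0, 0, 0.3, 0, 0, 0, 0, 0, 0, 0.3, 0, 0, 0, 0, 0, 0.5, 0.3, 0, 0, 0, 0, 0, 1, 0.3, 0, 0, 0, 0, 0, 1, 0.3, 0, 0, 0, 0, 0, 1, 0.3]
}}

```text
t: 16.48
tcp_pos: [0.5719, -0.0966, 0.3144]
tcp_rot: [3.141, 0.001, -0.476]
force: [0.2, 0.4, -0.2]
finger_gap: 0.302
grasp_force: 0.0
```

Call:
{"name": "servo_tool", "arguments": {
  "increments": [0, 0, 0.5, -0.5, 0, 1, 0.4, 0, 0, 0.5, -0.5, 0, 1, 0.4, 0, 0, 0.5, -0.5, 0, 0, 0.4, 0, 0, 0.5, -0.5, 0, 0, 0.4, 0, 0, 0.5, -0.5, 0, 0, 0.4, 0, 0, 0.5, -0.5, 0, 0, 0.4, 0, 0, 0, 0, 0, 0, 0.4, 0, 0, 0, 0, 0, 0, 0.4]
}}

```text
t: 17.15
tcp_pos: [0.497, -0.0967, 0.3639]
tcp_rot: [3.141, -0.001, -0.118]
force: [-0.8, 0.3, -0.0]
finger_gap: 0.397
grasp_force: 0.0
```

```bash
python3 - <<'E'
from cloud import *
s,p,T=look("w8",["pointer_tip"])
Q=cloud(p,T)
for w in((.5546,.0341),(.5618,-.0214)):
    c=Q[(Q[:,2]>.045)&(Q[:,2]<.06)&(np.hypot(*(Q[:,:2]-w).T)<.015)]; print(len(c), c.min(0) if len(c) else 0,c.max(0) if len(c) else 0)
k=Q[(Q[:,2]>.060)&(Q[:,2]<.071)&(np.hypot(*(Q[:,:2]-(.572,-.0968)).T)<.04)]
r=cv2.minAreaRect(k[:,:2].astype(np.float32)); print(len(k),r)
E
```

```text
tcp [ 0.497  -0.0967  0.3639] [ 3.141e+00 -1.000e-03 -1.180e-01] t 17.15 cam [ 0.568 -0.105  0.333]
pointer_tip 0.93 [319.  78.] [ 0.5991 -0.1083  0.066 ]
274 [0.548143   0.02771695 0.04503813] [0.55988101 0.04005609 0.05442111]
256 [ 0.55530626 -0.02783653  0.04513818] [ 0.56705857 -0.01605919  0.05443757]
1167 ((0.5797222852706909, -0.10110996663570404), (0.010093234479427338, 0.04991183429956436), 61.38719940185547)
```

View pics/w8.png

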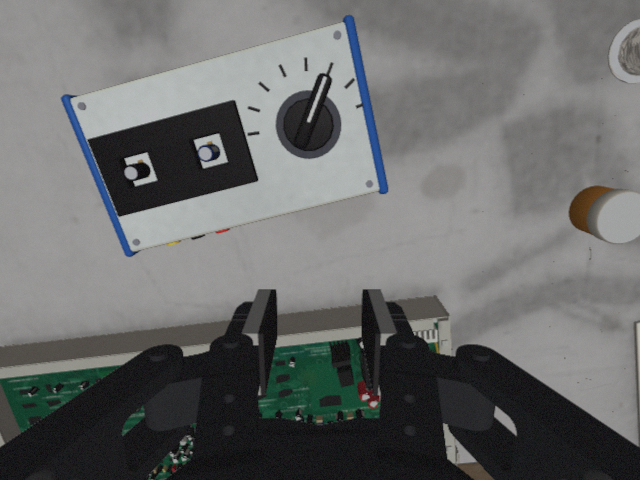

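The picture shows the pointer (319,80) on the sixth dash, three past the third, at -28.6° as expected. Both caps are upright in their wells at (135,172) and (208,152), and the gripper is clear.

```bash
python3 -c "
from cell import ctrl
print(ctrl.hand_in())"
```

```text
the job is handed in; nothing more can be done
None
```

I handed the job in at about 17 s of the 67 s allowed: both capacitors stand upright in their wells (black left, blue right), and the selector was then turned exactly three clicks clockwise and released. I never moved the jar, tape or spool.

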